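Roll the oil tin back onto its cork pad

TASK

The green tin of leather oil lies on its side on the lacquered platform, in the shiner's way. Your fingers are waxy, so do not pick it up: press a fingertip on its top and roll it sideways onto the brass-trimmed cork pad let into the platform, stopping it so that it lies still in the middle of the pad, lengthwise and square with it. Leave the ashtray, tins, brushes, shoehorn and dye bottle where they are, then take your hand away.

Things in the scene. Friction and masses are not known exactly. Their poses are not given: they have to be found in the camera images.
- oil_tin: Loose closed green round tin, steel end rims, two gold bands, lying on its side: 56 mm diameter, 118 mm long, 0.3 kg. A 24 mm wide spout and cap sticks 14 mm out of its +x end. Origin at the tin's centre, 28 mm above the platform (its top is at 56 mm). x runs along its axis; z points at the steel side seam: up at the start, and turns with the tin. Rolled by its top it goes half as far as the fingertip.
- pad: Fixed cork pad, 170 mm along its x, 100 mm along its y, framed by 6 mm brass strips, flush with the platform (no step). Origin at the middle of its surface. The tin starts 120 to 180 mm away on the pad's -y side, within 3 degrees of parallel to the pad's x, rolls in the pad's +y direction, and should end with its axis along the pad's x.
- table: The flat lacquered oak platform that everything stands on, and on which the robot is mounted; its top is at height 0. Origin at the middle of its top. The tin rolls on it with some resistance: let go at 0.1 m/s it stops within about 15 mm.
- ashtray: Loose round nickel ashtray, 110 mm diameter, 25 mm tall, standing on the far side of the pad from the tin, about 150 mm beyond the pad's middle. Origin at the centre of its underside.
- shoehorn: Loose yellow bone shoehorn, 200 mm long along its x, 44 mm wide, 12 mm high, lying behind the tin on the side away from the pad. Origin at the middle of its underside.
- polish_tin: Loose oval polish tin, 101 mm along its x, 65 mm along its y, 28 mm tall, dark red lid. Origin at the centre of its underside.
- welt_brush: Loose dark wooden welt brush lying on its side, 205 mm long along its x, 33 mm wide, 22 mm high. Origin on its underside near the middle.
- shine_brush: Loose horsehair brush with a pale wooden back, bristles down, 170 mm along its x, 58 mm along its y, 50 mm tall. Origin at the centre of its underside.
- dye_bottle: Loose upright amber bottle with a black cap, 52 mm diameter, 125 mm tall. Origin at the centre of its underside.
Things that resemble listed ones, but are neither listed nor needed, are in the scene too. There is more than one size of the oil_tin; the one meant has the size given above.

How it is judged (in metres and radians):
On the way, in this order (a step that is already met when the one before it is completed fails the run):
1. a fingertip presses down on the top of the oil tin (contact force between the fingers and oil_tin above 0.5 N and contact force between oil_tin and table above 4.5 N), for 0.04 s.
2. the tin has rolled half over on the platform (angle between oil_tin's own z axis and vertical above 2.2 rad and height (world z) of oil_tin below 0.034 m), for 0.02 s.
3. the tin lies still in the middle of the pad (y of oil_tin in the frame of pad between -0.02 and 0.02 m and x of oil_tin in the frame of pad between -0.026 and 0.026 m and linear speed of oil_tin below 0.02 m/s), for 0.2 s.
At the end, for the whole second after the job is handed in: The oil tin, rolled by its top, lies at rest on its side, its centre within 20 mm of the pad's middle in the rolling direction and 26 mm along the pad, its axis within 0.2 rad of the pad's long direction; every bystander is within 20 mm of its start (y of oil_tin in the frame of pad between -0.02 and 0.02 m and x of oil_tin in the frame of pad between -0.026 and 0.026 m and height (world z) of oil_tin below 0.034 m and angle between oil_tin's own x axis and vertical between 1.45 and 1.69 rad and angle between the x axis of oil_tin and the x axis of pad, either way round below 0.2 rad and linear speed of oil_tin below 0.01 m/s and angular speed of oil_tin below 0.2 rad/s and distance of each of ashtray, shoehorn, polish_tin, welt_brush, shine_brush, dye_bottle from where it was at the start of the episode below 0.02 m); the robot touches nothing.
It fails at once if the oil tin is lifted off the platform (height (world z) of oil_tin above 0.04 m).
It fails at once if the oil tin is tipped up on its end (angle between oil_tin's own x axis and vertical below 1.25 rad or angle between oil_tin's own x axis and vertical above 1.89 rad).
It fails at once if a bystander (ashtray, shoehorn, polish tin, brush or dye bottle) is disturbed (distance of any of ashtray, shoehorn, polish_tin, welt_brush, shine_brush, dye_bottle from where it was at the start of the episode above 0.02 m).
It also fails if it takes over 61 s, if anything falls off the work surface, if the arm or the gripper's body presses on something with over 40 N, if the wrist force passes 120 N, or if a joint passes its speed limit or range.

ROBOT

A 6-joint arm with a two-finger parallel gripper is mounted at the origin on the work surface. World frame = base frame: x ahead of the robot, y to its left, z up, the work surface at z = 0. Lengths are in mm, angles in degrees, forces in N, time in s.
With the tool pointing down it reaches from about 350 to 850 mm from the base axis. Payload 8.1 kg.
Tool frame: the origin (TCP) lies midway between the tips of the shut fingers; the grasp point (between the pads) lies 19 mm behind it; x points along the fingers, y is the direction in which the jaws open and shut, and the axes are right-handed (so a half turn about x gives the same grasp; the last joint's range is limited). The gripper opens to 85 mm and grips with 20 to 120 N. Pads are 22 mm wide; open, the fingers measure 114 mm over their backs; the gripper's body (76 mm by 85 mm) begins 54 mm behind the grasp point. The pads swing forward as they close: fully open they stand 13 mm farther back than shut.
Start: joints at [-70.726, 7.471, 85.268, -0, 87.261, -4.893], TCP at [245.662, -547.408, 231.292] pointing down, gripper open.
Joint ranges: [-169.43, 169.43], [-51.17, 129.36], [1.28, 143.12], [-76.62, 256.62], [0, 156.53], [-152.29, 152.29]. Speed limits (degrees/s): [136.94, 136.94, 159.86, 180, 180, 180].

INTERFACE

Orientations are given as [roll, pitch, yaw] about the fixed x, y, z axes, in that order (R = Rz(yaw) Ry(pitch) Rx(roll)).
In Python, from bench import sense, snapshot, hand_in gives the robot as it stands.
- The arm moves only by the tool drive_tool, never from a script. Its argument "deltas" is a list of rows, each a list of 7 numbers: the closure in counts, from 0 (fully open) to 255 (shut), then the shift along the tool's x, y, z in m, then the turn, a rotation vector about the tool's x, y, z in rad. A call has exactly 10 rows; each row is the pose to reach, as a shift and turn from the pose commanded when the call began, along the tool's axes at that moment; what a row does not reach only later rows make up. A row lasts 1/12 s, in which the tool goes at most 41.7 mm and 7.16 degrees, less where a joint would pass 70% of its speed; a pose out of reach is approached as far as the arm can. A call with a gripper value outside its range is refused whole. The fingers move at their own pace and stop on an object; "squeeze" is the grip in N (left out, the last holds). Time passes only in rows, so rows that repeat a pose let the fingers close, or fill a call up. It gives the time, the measured TCP pose, the force and the opening at its end, in the units of the state.
- sense(): the state, without advancing time (a new reading comes with each control period).
- snapshot(name): name is "side" or "top"; returns a dict with "frame" (400x640x3 uint8, blue, green, red), "fx", "fy", "cx", "cy" (pixels), "k1" (the pictures are not rectified: a ray, as slopes to the right and down, at radius r is drawn at 1 + k1 r^2 times it, then the intrinsics apply), "rvec" (rotation vector, rad) and "tvec" (3), from world to camera coordinates, as OpenCV has them. Camera axes: x right, y down, z forward; pixel columns grow to the right and rows downward; lengths in mm; the calibration is good to about 2 mm. A picture is of the moment at which its call begins. There is no depth.
- hand_in(): hands the job in, once; it reports no verdict.
The state is a dict: "time": time; "joint_pos": joint angles; "qd": joint speeds; "joint_efforts": joint torques, N m; "tool_pos": TCP position; "tcp_rot": TCP orientation; "ft_force": force on the tool from outside, world axes, zero at the start; "wrist_torque": the same for the moment, N m; "finger_gap": finger opening in mm.
Only numpy, scipy, OpenCV 4.12 (cv2) and the standard library are available. Lean on these libraries where they do the work, as an engineer would, in place of code of your own. Each camera call takes 0.05 s, during which the arm holds its last target.

## Working session

There is one attempt and no reset: what is moved stays moved. The work goes in short steps, Python scripts to look and compute and a tool call to move; the robot and the scene stay as the last step left them, time stands still between calls to the robot, and variables do not carry over. Pictures are saved under pics/ and viewed, and the job is handed in when it is done.

Besides the shell and the picture viewer there is one more tool, called after "Emit:" as name(argument=value, ...) on one line, values as JSON. drive_tool: Moves the arm, as the interface text tells. Its arguments: {"type":"object","properties":{"deltas":{"type":"array","items":{"type":"array","items":{"type":"number"}}},"squeeze":{"type":"number"}},"required":["deltas"]}

```bash
mkdir -p pics; ls
python3 - <<'E'
from bench import sense, snapshot
import cv2,pickle
for n in("top","side"):
    s=snapshot(n); cv2.imwrite(f"pics/{n}0.png",s["frame"]); pickle.dump(s,open(f"{n}0.pkl","wb"))
    print({k:v for k,v in s.items() if k!="frame"})
print(sense())
E
```

```text
pics
{'fx': 446.92878812477653, 'fy': 446.92878812477653, 'cx': 321.29855066121877, 'cy': 198.10221873559013, 'k1': 0.01929547223407792, 'rvec': array([ 2.11897445, -2.1553205 ,  0.17565877]), 'tvec': array([  48.16507594,  558.66439732, 1161.13447986])}
{'fx': 493.5711205581544, 'fy': 493.5711205581544, 'cx': 320.947839069574, 'cy': 198.9390614859594, 'k1': -0.11037195345359474, 'rvec': array([ 0.14232528, -2.80142142,  1.29582654]), 'tvec': array([ 552.31888328,   66.63672106, 1260.1983415 ])}
{'time': 0.1, 'joint_pos': array([-7.07252764e+01,  7.50983075e+00,  8.53259575e+01,  1.66620869e-04,
        8.72592492e+01, -4.89314455e+00]), 'qd': array([-0.03102105, -0.09547755, -0.09594545,  0.0060548 , -0.05953631,
       -0.03706861]), 'joint_efforts': array([ 6.50832612e-05, -5.70952678e+01, -5.01941621e+01, -2.58861710e-04,
        8.16697022e-03, -8.79532035e-05]), 'tool_pos': array([ 245.5017896 , -546.92708862,  230.33125103]), 'tcp_rot': array([-94.99347316,  89.90496239, 109.17438692]), 'ft_force': array([-0.09715412, -0.6240169 , -0.04284157]), 'wrist_torque': array([-0.00022375, -0.00430601,  0.00740793]), 'finger_gap': 85.62277352247136}
```

View pics/top0.png

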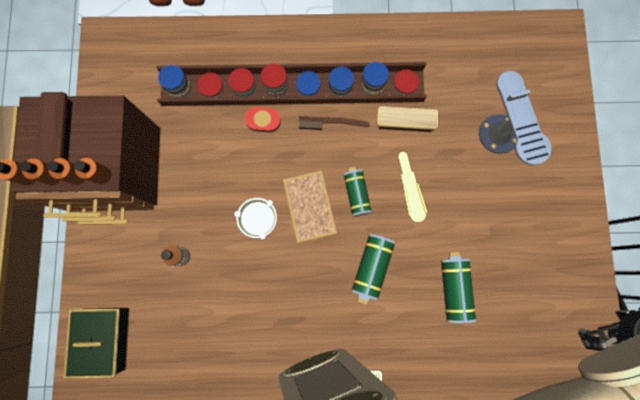

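View pics/side0.png

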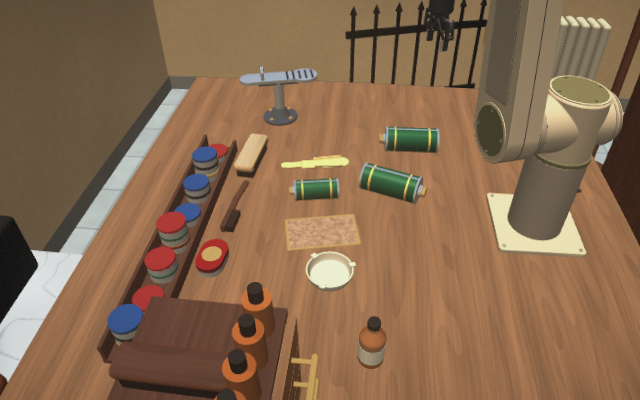

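Three green tins lie in the top picture: A (357,192), B (374,268) and C (458,289). A lies beside the pad (310,207), with the shoehorn (412,187) behind it and the ashtray (256,218) opposite. I'll measure all three and check a crop.

```bash
cat > h.py <<'E'
import numpy as np,cv2,pickle
def K(s): return np.array([[s["fx"],0,s["cx"]],[0,s["fy"],s["cy"]],[0,0,1.]]),np.array([s["k1"],0,0,0,0.])
def back(s,uv,z):
    k,d=K(s); n=cv2.undistortPoints(np.array(uv,float).reshape(-1,1,2),k,d).reshape(-1,2)
    R=cv2.Rodrigues(s["rvec"])[0]; c=-R.T@s["tvec"]
    r=np.c_[n,np.ones(len(n))]@R
    return c+r*((z-c[2])/r[:,2])[:,None]
def proj(s,P):
    k,d=K(s); return cv2.projectPoints(np.array(P,float).reshape(-1,1,3),s["rvec"],s["tvec"],k,d)[0].reshape(-1,2)
def greenblobs(s):
    h=cv2.cvtColor(s["frame"],cv2.COLOR_BGR2HSV)
    m=cv2.inRange(h,(50,90,20),(90,255,140))
    m=cv2.morphologyEx(m,cv2.MORPH_CLOSE,np.ones((7,7)))
    return [c for c in cv2.findContours(m,0,cv2.CHAIN_APPROX_NONE)[0] if cv2.contourArea(c)>150]
E
python3 - <<'E'
from h import *
for n in("top","side"):
    s=pickle.load(open(f"{n}0.pkl","rb"))
    for c in greenblobs(s):
        r=cv2.minAreaRect(c); p=back(s,cv2.boxPoints(r),28)
        print(n,np.round(r[0]),np.round(p.mean(0)),np.round([np.linalg.norm(p[0]-p[1]),np.linalg.norm(p[1]-p[2])]))
    box=(250,150,440,250) if n=="top" else (260,140,420,300)
    x0,y0,x1,y1=box; cv2.imwrite(f"pics/crop_{n}.png",cv2.resize(s["frame"][y0:y1,x0:x1],None,fx=4 if n=="top" else 3.5,fy=4 if n=="top" else 3.5,interpolation=cv2.INTER_CUBIC))
E
```

```text
top [ 81. 344.] [193. 666.  28.] [ 72. 152.]
top [458. 291.] [ 309. -318.   28.] [ 72. 151.]
top [373. 266.] [376. -97.  28.] [150.  70.]
top [357. 192.] [578. -60.  28.] [ 50. 108.]
side [316. 188.] [575. -61.  28.] [110.  52.]
side [389. 179.] [ 379. -121.   28.] [105. 158.]
side [412. 138.] [ 305. -336.   28.] [151. 115.]
```

View pics/crop_top.png

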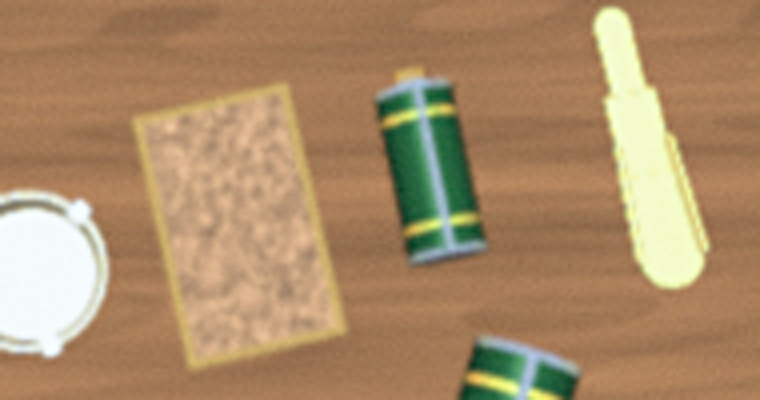

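View pics/crop_side.png

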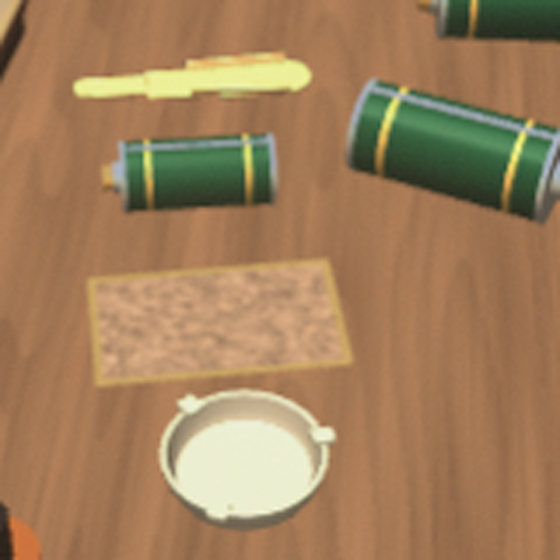

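The crops show A is the one meant. It measures about 110 x 51 mm over the green and about 118 x 56 mm with rims, while B and C are about 150 x 70 mm. It also lies beside the pad with the shoehorn behind it and its spout on the far end. Next: the pad corners and the tin's seam in both views.

Run:
```python
from h import *
C={"top":((250,150),4,[(133,120),(288,83),(347,332),(192,369)],[(418,82),(450,250)],[(377,100),(450,80),(487,245),(410,263)]),
"side":((260,140),3.5,[(95,384),(88,277),(328,261),(352,362)],[(121,143),(272,137)],[(121,146),(273,138),(274,201),(124,211)])}
for n,(o,k,pad,seam,box) in C.items():
    s=pickle.load(open(f"{n}0.pkl","rb")); f=lambda p:(np.array(p)+.5)/k-.5+np.array(o)
    P=back(s,f(pad),0)[:,:2]; print(n,"pad",P.round(1).tolist(),P.mean(0).round(1))
    S=back(s,f(seam),56)[:,:2]; d=S[0]-S[1]; print(" seam",S.round(1).tolist(),S.mean(0).round(1),np.linalg.norm(d).round(1),np.degrees(np.arctan2(d[1],d[0])).round(1))
    B=back(s,f(box),28)[:,:2]; print(" box",B.round(1).tolist(),B.mean(0).round(1))
    # pad dir
    if n=="top": d=P[0]-P[3]+P[1]-P[2]
    else: d=P[0]-P[3]+P[1]-P[2]
    print(" padx",np.degrees(np.arctan2(d[1],d[0])).round(1))
```

```text
top pad [[621.5, 146.0], [646.4, 36.3], [469.4, -1.5], [445.7, 105.9]] [545.7  71.7]
 seam [[632.8, -51.3], [518.0, -69.3]] [575.4 -60.3] 116.2 8.9
 box [[627.0, -24.9], [640.2, -75.7], [524.7, -97.3], [513.2, -44.5]] [576.3 -60.6]
 padx 12.5
side pad [[623.6, 147.3], [646.1, 38.9], [469.3, 3.9], [446.5, 108.5]] [546.4  74.6]
 seam [[632.4, -53.0], [518.3, -71.3]] [575.3 -62.1] 115.6 9.1
 box [[638.2, -84.3], [519.9, -105.9], [513.0, -28.8], [624.4, -6.4]] [573.9 -56.3]
 padx 11.8
```

Run:
```python
from bench import sense
import numpy as np
from scipy.spatial.transform import Rotation as R
s=sense(); r=R.from_euler("xyz",s["tcp_rot"],degrees=True).as_matrix(); print(r.round(4), s["tool_pos"])
y=r[:,1]; a=np.degrees(np.arctan2(y[1],y[0])); print("tool y yaw",a)
cmd=np.array([245.7,-547.4,231.3]); 
# ideal frame
x=np.array([0,0,-1.]); ya=np.radians(a); Y=np.array([np.cos(ya),np.sin(ya),0]); Z=np.cross(x,Y); T=np.c_[x,Y,Z]
d=np.array([np.cos(np.radians(101)),np.sin(np.radians(101)),0])
t=np.array([575.4,-61,110])-12*d
print("delta tool",T.T@(t-cmd), "yaw to 101 / -79:",101-a,-79-a)
```

```text
[[-5.000e-04  4.094e-01 -9.123e-01]
 [ 1.600e-03 -9.123e-01 -4.094e-01]
 [-1.000e+00 -1.700e-03 -1.000e-04]] [ 245.5017896  -546.92708862  230.33125103]
tool y yaw -65.83213308219743
delta tool [ 121.3        -297.09954711 -497.20581195] yaw to 101 / -79: 166.83213308219743 -13.16786691780257
```

Emit:
drive_tool(deltas=[[255, 0, -0.015, -0.025, 0.023, 0, 0], [255, 0, -0.035, -0.058, 0.046, 0, 0], [255, 0, -0.055, -0.092, 0.069, 0, 0], [255, 0, -0.075, -0.125, 0.092, 0, 0], [255, 0, -0.095, -0.159, 0.115, 0, 0], [255, 0, -0.115, -0.192, 0.138, 0, 0], [255, 0, -0.135, -0.226, 0.161, 0, 0], [255, 0, -0.155, -0.259, 0.184, 0, 0], [255, 0, -0.175, -0.293, 0.207, 0, 0], [255, 0, -0.195, -0.326, 0.23, 0, 0]], squeeze=30)

```text
time: 0.93
tool_pos: [463.8, -234.1, 231.0]
tcp_rot: [-45.5, 90.0, 145.5]
ft_force: [0.6, -0.1, -0.0]
finger_gap: -0.1
```

```bash
cat > go.py <<'E'
from bench import sense
import numpy as np
from scipy.spatial.transform import Rotation as R
def rel(t):
    s=sense(); r=R.from_euler("xyz",s["tcp_rot"],degrees=True).as_matrix(); a=np.degrees(np.arctan2(r[1,1],r[0,1]))
    print("t",s["time"],"pos",s["tool_pos"].round(1),"yaw",a.round(2),"gap",s["finger_gap"],"F",s["ft_force"].round(1),"delta",(r.T@(np.array(t)-s["tool_pos"])).round(1))
d=np.array([np.cos(np.radians(101)),np.sin(np.radians(101)),0])
E
python3 -c "
from go import *
rel(np.array([575.4,-61,110])-12*d)"
```

```text
t 0.9333 pos [ 463.8 -234.1  231. ] yaw -79.08 gap -0.06105848014174391 F [ 0.6 -0.1 -0. ] delta [ 121.  -136.8 -142.4]
```

Emit:
drive_tool(deltas=[[255, 0, -0.02, -0.02, 0, 0, 0], [255, 0, -0.045, -0.047, 0, 0, 0], [255, 0, -0.07, -0.073, 0, 0, 0], [255, 0.02, -0.095, -0.099, 0, 0, 0], [255, 0.045, -0.12, -0.124, 0, 0, 0], [255, 0.07, -0.132, -0.137, 0, 0, 0], [255, 0.095, -0.138, -0.143, 0, 0, 0], [255, 0.115, -0.138, -0.143, 0, 0, 0], [255, 0.125, -0.138, -0.143, 0, 0, 0], [255, 0.125, -0.138, -0.143, 0, 0, 0]])

```text
time: 1.77
tool_pos: [574.9, -72.7, 102.7]
tcp_rot: [-22.1, 89.6, 168.9]
ft_force: [-0.1, 1.1, -0.1]
finger_gap: 0.2
```

Run:
```python
from go import *; from h import *; from bench import snapshot
rel(np.array([575.4,-61,60])-12*d)
for n in("top","side"):
    s=snapshot(n); pickle.dump(s,open(n+"1.pkl","wb")); cv2.imwrite(f"pics/{n}1.png",s["frame"])
s0=s;
c=cv2.resize(s["frame"][100:300,240:480],None,fx=3,fy=3); cv2.imwrite("pics/side1c.png",c)
```

```text
t 1.7667 pos [574.9 -72.7 102.7] yaw -78.99 gap 0.17959986287951057 F [-0.1  1.1 -0.1] delta [42.7  0.7 -3. ]
```

View pics/side1c.png

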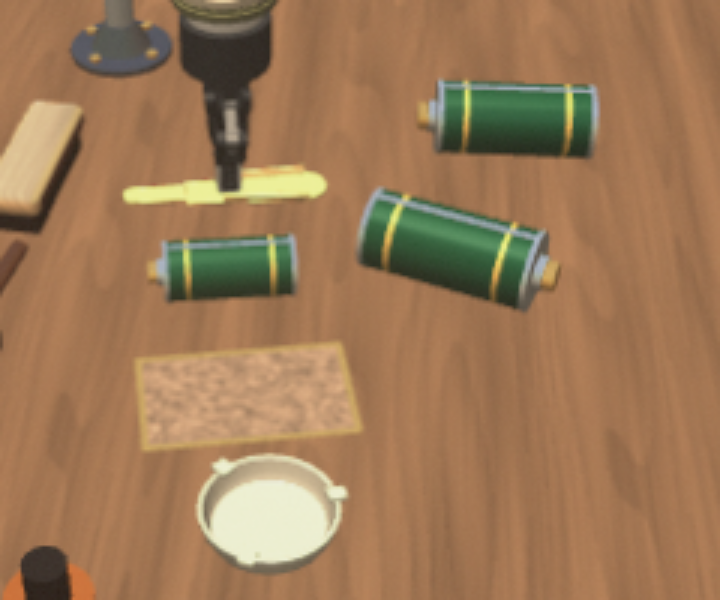

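Emit:
drive_tool(deltas=[[255, 0.01, 0, -0.002, 0, 0, 0], [255, 0.02, 0, -0.003, 0, 0, 0], [255, 0.028, 0, -0.003, 0, 0, 0], [255, 0.034, 0, -0.003, 0, 0, 0], [255, 0.036, 0, -0.003, 0, 0, 0], [255, 0.037, 0, -0.003, 0, 0, 0], [255, 0.038, 0, -0.003, 0, 0, 0], [255, 0.038, 0, -0.003, 0, 0, 0], [255, 0.038, 0, -0.003, 0, 0, 0], [255, 0.038, 0, -0.003, 0, 0, 0]])

```text
time: 2.7
tool_pos: [580.6, -72.8, 68.8]
tcp_rot: [158.0, 90.0, -11.0]
ft_force: [0.5, 0.5, 0.7]
finger_gap: 0.1
```

Run:
```python
from go import *; from h import *; from bench import snapshot
rel(np.array([575.4,-61,56])-12*d)
t=snapshot("top");s=snapshot("side")
c=np.hstack([cv2.resize(t["frame"][130:260,300:430],(400,400)),cv2.resize(s["frame"][130:260,260:390],(400,400))]); cv2.imwrite("pics/c2.png",c)
```

```text
t 2.7 pos [580.6 -72.8  68.8] yaw -79.01 gap 0.06267386764225287 F [0.5 0.5 0.7] delta [12.8 -0.6  2.9]
```

View pics/c2.png

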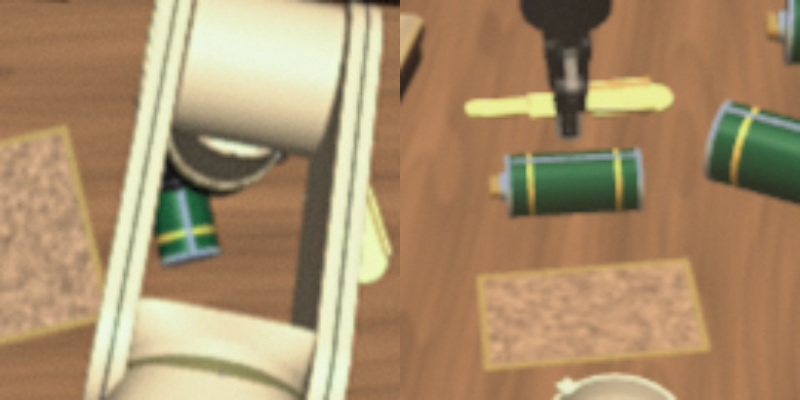

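Emit:
drive_tool(deltas=[[255, 0.005, -0.001, 0.002, 0, 0, 0], [255, 0.009, -0.002, 0.003, 0, 0, 0], [255, 0.011, -0.002, 0.003, 0, 0, 0], [255, 0.012, -0.002, 0.003, 0, 0, 0], [255, 0.0125, -0.002, 0.003, 0, 0, 0], [255, 0.013, -0.002, 0.003, 0, 0, 0], [255, 0.0135, -0.002, 0.003, 0, 0, 0], [255, 0.014, -0.002, 0.003, 0, 0, 0], [255, 0.014, -0.002, 0.003, 0, 0, 0], [255, 0.014, -0.002, 0.003, 0, 0, 0]])

```text
time: 3.63
tool_pos: [577.2, -71.5, 54.7]
tcp_rot: [135.1, 90.0, -33.9]
ft_force: [-1.9, -1.6, 4.6]
finger_gap: -0.3
```

Run:
```python
from go import *
rel(np.array([575.4,-61,56])-10*d)
```

```text
t 3.6333 pos [577.2 -71.5  54.7] yaw -79.01 gap -0.33521776011301596 F [-1.9 -1.6  4.6] delta [-1.3 -0.7 -0.3]
```

Emit:
drive_tool(deltas=[[255, 0.001, -0.002, 0, 0, 0, 0], [255, 0.001, -0.006, 0, 0, 0, 0], [255, 0.001, -0.012, 0, 0, 0, 0], [255, 0.001, -0.018, 0, 0, 0, 0], [255, 0.001, -0.024, 0, 0, 0, 0], [255, 0.001, -0.03, 0, 0, 0, 0], [255, 0.001, -0.035, 0, 0, 0, 0], [255, 0.001, -0.038, 0, 0, 0, 0], [255, 0.001, -0.04, 0, 0, 0, 0], [255, 0.001, -0.04, 0, 0, 0, 0]])

```text
time: 4.47
tool_pos: [570.2, -32.0, 55.8]
tcp_rot: [149.8, 89.9, -19.2]
ft_force: [-8.0, -0.1, 19.5]
finger_gap: 0.1
```

Run:
```python
from go import *; from h import *; from bench import snapshot
rel(np.array([575.4,-61,56])+30*d)
t=snapshot("top");s=snapshot("side")
c=np.hstack([cv2.resize(t["frame"][130:260,300:430],(400,400)),cv2.resize(s["frame"][130:260,260:390],(400,400))]); cv2.imwrite("pics/c3.png",c)
```

```text
t 4.4667 pos [570.2 -32.   55.8] yaw -78.99 gap 0.13183402206664777 F [-8.  -0.1 19.5] delta [-0.2 -0.6  0.4]
```

View pics/c3.png

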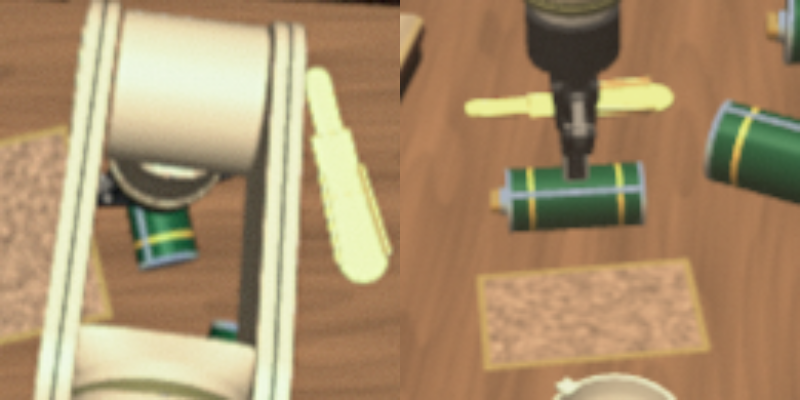

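Emit:
drive_tool(deltas=[[255, -0.002, 0, 0, 0, 0, 0], [255, -0.006, 0, 0, 0, 0, 0], [255, -0.01, 0, 0, 0, 0, 0], [255, -0.012, 0, 0, 0, 0, 0], [255, -0.012, 0.004, 0, 0, 0, 0], [255, -0.012, 0.012, 0, 0, 0, 0], [255, -0.012, 0.018, 0, 0, 0, 0], [255, -0.011, 0.021, 0, 0, 0, 0], [255, -0.009, 0.021, 0, 0, 0, 0], [255, -0.007, 0.021, 0, 0, 0, 0]])

```text
time: 5.4
tool_pos: [573.2, -53.1, 59.9]
tcp_rot: [-38.1, 90.0, 152.8]
ft_force: [-0.7, -0.1, 0.1]
finger_gap: 0.0
```

```bash
cat > tin.py <<'E'
from go import *; from h import *; from bench import snapshot
from scipy.optimize import least_squares
def hull(s,c,yaw):
    a=np.array([np.cos(yaw),np.sin(yaw),0]);n=np.array([-a[1],a[0],0]);u=np.array([0,0,1.])
    th=np.linspace(0,2*np.pi,40)
    P=[np.array([c[0],c[1],28])+e*59*a+28*(np.cos(t)*n+np.sin(t)*u) for e in(-1,1) for t in th]
    return cv2.convexHull(proj(s,P).astype(np.float32))
def fitside(s):
    """side view: body incl. rims; fit cylinder outline to green+rim pixels by IoU-ish search"""
    g=[c for c in greenblobs(s) if 200<c[:,0,0].mean()<352 and 150<c[:,0,1].mean()<300]
    p=np.vstack(g)[:,0,:].astype(np.float32)
    r=cv2.convexHull(p)
    def f(v):
        a=np.array([np.cos(v[2]),np.sin(v[2]),0])
        h=hull2(s,v)
        return [cv2.pointPolygonTest(h,(float(q[0]),float(q[1])),True) for q in r[:,0,:]]
    x0=[570,-20,np.radians(11)]
    b=back(s,[p.mean(0)],28)[0]; x0[:2]=b[:2]
    o=least_squares(f,x0,x_scale=[10,10,.1],diff_step=1e-3,loss="soft_l1"); v=o.x
    e=v[:2]-np.array([546,73]); A=np.radians(12.1)
    print("tin",v[:2].round(1),"yaw",np.degrees(v[2]).round(1),"pad xy",(e@[np.cos(A),np.sin(A)]).round(1),(e@[-np.sin(A),np.cos(A)]).round(1),"rms px",np.sqrt(np.mean(o.fun**2)).round(2))
    return v
def hull2(s,v):
    a=np.array([np.cos(v[2]),np.sin(v[2]),0]);n=np.array([-a[1],a[0],0]);u=np.array([0,0,1.])
    th=np.linspace(0,2*np.pi,40)
    P=[np.array([v[0],v[1],28])+e*55*a+28*(np.cos(t)*n+np.sin(t)*u) for e in(-1,1) for t in th]
    return cv2.convexHull(proj(s,P).astype(np.float32))
E
python3 - <<'E'
from tin import *
fitside(pickle.load(open("side0.pkl","rb")))
rel([570,-40,56])
s=snapshot("side"); pickle.dump(s,open("side4.pkl","wb")); fitside(s)
cv2.imwrite("pics/c4.png",cv2.resize(s["frame"][130:260,240:420],None,fx=4,fy=4))
E
```

```text
tin [574.7 -53.7] yaw 10.2 pad xy 1.5 -129.9 rms px 2.58
t 5.4 pos [573.2 -53.1  59.9] yaw -79.06 gap 0.012448145751753343 F [-0.7 -0.1  0.1] delta [  3.9 -13.5   0.7]
tin [568. -35.] yaw 6.7 pad xy -1.1 -110.2 rms px 2.36
```

View pics/c4.png

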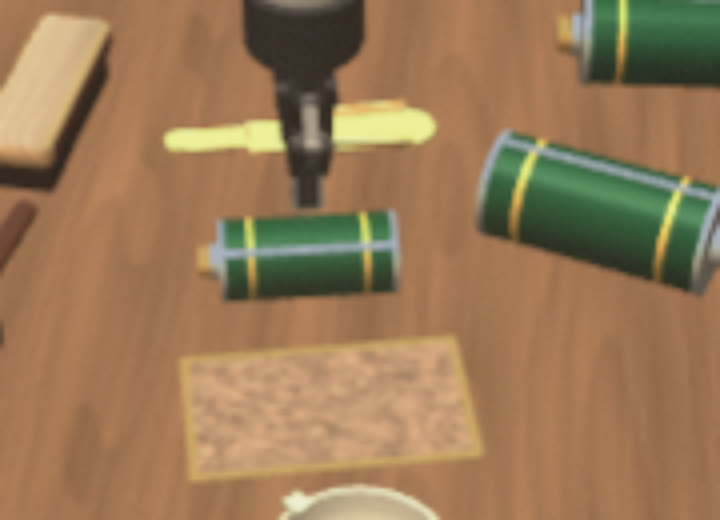

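Run:
```python
from tin import *
s=pickle.load(open("side4.pkl","rb")); h=cv2.cvtColor(s["frame"],cv2.COLOR_BGR2HSV)
for x in(302,325):
  for y in range(180,210): print(x,y,h[y,x],s["frame"][y,x]) if y<186 or y>196 else 0
```

```text
302 180 [ 13 125 167] [ 85 120 167]
302 181 [ 13 126 166] [ 84 120 166]
302 182 [ 13 124 166] [ 85 121 166]
302 183 [ 13 124 164] [ 84 119 164]
302 184 [ 20 139 194] [ 88 159 194]
302 185 [ 25 141 211] [ 94 193 211]
302 197 [ 19 150 197] [ 81 156 197]
302 198 [ 19 151 183] [ 75 144 183]
302 199 [ 19 149 164] [ 68 128 164]
302 200 [ 18 147 144] [ 61 112 144]
302 201 [ 19 141 128] [ 57 101 128]
302 202 [ 19 143 112] [ 49  88 112]
302 203 [ 19 141 101] [ 45  81 101]
302 204 [ 18 130 102] [ 50  81 102]
302 205 [ 14 123 143] [ 74 107 143]
302 206 [ 13 124 163] [ 84 118 163]
302 207 [ 14 124 164] [ 84 120 164]
302 208 [ 13 124 163] [ 84 119 163]
302 209 [ 13 126 164] [ 83 119 164]
325 180 [ 13 126 166] [ 84 120 166]
325 181 [ 13 126 164] [ 83 119 164]
325 182 [ 13 125 167] [ 85 120 167]
325 183 [ 21 107 122] [ 71 107 122]
325 184 [ 64 110 100] [ 63 100  57]
325 185 [ 64 114 105] [ 65 105  58]
325 197 [57 87 76] [50 76 53]
325 198 [55 78 72] [50 72 54]
325 199 [50 86 65] [43 65 50]
325 200 [47 86 59] [39 59 48]
325 201 [44 76 57] [40 57 49]
325 202 [38 71 54] [39 54 50]
325 203 [20 99 77] [47 67 77]
325 204 [ 14 122 136] [ 71 101 136]
325 205 [ 13 124 158] [ 81 114 158]
325 206 [ 13 125 157] [ 80 114 157]
325 207 [ 13 125 159] [ 81 115 159]
325 208 [ 13 123 159] [ 82 116 159]
325 209 [ 13 124 160] [ 82 117 160]
```

```bash
cat > tin2.py <<'E'
from go import *; from h import *; from bench import snapshot
from scipy.optimize import minimize
def outline(s,v):
    a=np.array([np.cos(v[2]),np.sin(v[2]),0]);n=np.array([-a[1],a[0],0]);u=np.array([0,0,1.])
    th=np.linspace(0,2*np.pi,40)
    P=[np.array([v[0],v[1],28])+e*59*a+28*(np.cos(t)*n+np.sin(t)*u) for e in(-1,1) for t in th]
    return cv2.convexHull(proj(s,P).astype(np.float32))
def fit(s,x0,box=None):
    f=s["frame"].astype(int); m=((f[:,:,2]-f[:,:,1])<25).astype(np.uint8)
    x0=np.array([x0[0],x0[1],np.radians(x0[2])])
    o=outline(s,x0)[:,0]; roi=np.zeros_like(m); l=(o.min(0)-14).astype(int); h=(o.max(0)+14).astype(int); roi[l[1]:h[1],l[0]:h[0]]=1
    g=cv2.morphologyEx(m*roi,cv2.MORPH_CLOSE,np.ones((5,5)))
    g=cv2.morphologyEx(g,cv2.MORPH_OPEN,np.ones((13,13)))
    n,lab,st,_=cv2.connectedComponentsWithStats(g); k=1+np.argmax(st[1:,4]); g=(lab==k).astype(np.uint8)
    gb=cv2.GaussianBlur(cv2.resize(g*1.0,None,fx=4,fy=4),(0,0),3)
    def cost(v):
        c=np.zeros(gb.shape,np.uint8); cv2.fillConvexPoly(c,np.round((outline(s,v)+.5)*4*16).astype(np.int32),1,shift=4)
        return np.abs(cv2.GaussianBlur(c*1.0,(0,0),3)-gb).sum()
    r=minimize(cost,x0,method="Nelder-Mead",options=dict(initial_simplex=x0+np.array([[0,0,0],[8,0,0],[0,8,0],[0,0,.1]])))
    v=r.x; e=v[:2]-np.array([546,73]); A=np.radians(12.1)
    print("tin",v[:2].round(1),"yaw-pad",(np.degrees(v[2])-12.1).round(1),"pad xy",(e@[np.cos(A),np.sin(A)]).round(1),(e@[-np.sin(A),np.cos(A)]).round(1),"cost",r.fun.round())
    d=cv2.polylines(cv2.resize(s["frame"],None,fx=4,fy=4,interpolation=cv2.INTER_CUBIC),[np.round((outline(s,v)+.5)*4).astype(np.int32)],True,(0,0,255),1)
    c=((l+h)/2*4).astype(int); d=d[max(0,c[1]-280):c[1]+280,max(0,c[0]-380):c[0]+380]; return v,d
E
python3 - <<'E'
from tin2 import *
fit(pickle.load(open("top0.pkl","rb")),(575,-61,10))
fit(pickle.load(open("side0.pkl","rb")),(575,-61,10))
v,d=fit(pickle.load(open("side4.pkl","rb")),(571,-41,10)); cv2.imwrite("pics/f4.png",d)
E
```

```text
tin [576.9 -59.7] yaw-pad -3.2 pad xy 2.4 -136.2 cost 1117.0
tin [575.7 -58.9] yaw-pad -2.6 pad xy 1.4 -135.2 cost 511.0
tin [572.  -39.4] yaw-pad -2.4 pad xy 1.9 -115.4 cost 578.0
```

View pics/f4.png

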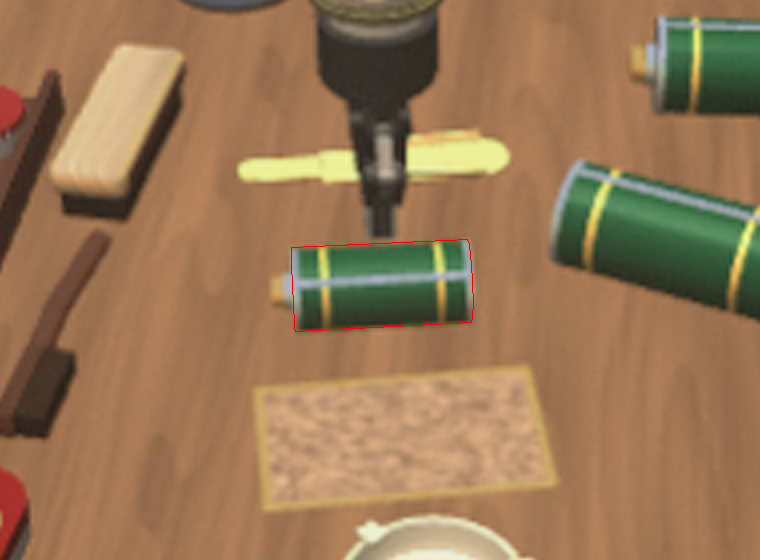

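The fit holds: the tin rolled 20 mm with its yaw steady at -2.4°, and 115 mm remains. I'll repeat longer strokes.

Emit:
drive_tool(deltas=[[255, 0.004, 0, 0, 0, 0, 0], [255, 0.006, -0.001, 0, 0, 0, 0], [255, 0.006, -0.005, 0, 0, 0, 0], [255, 0.006, -0.013, 0, 0, 0, 0], [255, 0.006, -0.021, 0, 0, 0, 0], [255, 0.006, -0.029, 0, 0, 0, 0], [255, 0.006, -0.037, -0.001, 0, 0, 0], [255, 0.006, -0.043, -0.001, 0, 0, 0], [255, 0.006, -0.046, -0.001, 0, 0, 0], [255, 0.006, -0.046, -0.001, 0, 0, 0]])

```text
time: 6.28
tool_pos: [565.5, -6.5, 55.6]
tcp_rot: [71.2, 90.0, -97.7]
ft_force: [-8.1, -0.1, 13.3]
finger_gap: 0.1
```

Emit:
drive_tool(deltas=[[255, -0.002, 0, 0, 0, 0, 0], [255, -0.006, 0, 0, 0, 0, 0], [255, -0.01, 0, 0, 0, 0, 0], [255, -0.012, 0, 0, 0, 0, 0], [255, -0.012, 0.004, 0, 0, 0, 0], [255, -0.012, 0.012, 0, 0, 0, 0], [255, -0.012, 0.019, 0, 0, 0, 0], [255, -0.01, 0.023, 0, 0, 0, 0], [255, -0.007, 0.023, 0, 0, 0, 0], [255, -0.006, 0.023, 0, 0, 0, 0]])

```text
time: 7.12
tool_pos: [569.5, -30.4, 59.4]
tcp_rot: [-22.4, 89.9, 168.5]
ft_force: [-0.4, -0.3, -0.7]
finger_gap: -0.3
```

Run:
```python
from tin2 import *
s=snapshot("side"); pickle.dump(s,open("side5.pkl","wb")); v,_=fit(s,(567,-16,10))
rel(np.array([v[0],v[1],60])-12*d)
```

```text
tin [569.8 -16.5] yaw-pad -2.3 pad xy 4.5 -92.5 cost 622.0
t 7.1667 pos [569.3 -30.1  59.2] yaw -79.05 gap -0.18638480339574742 F [-0.2  0.7 -0.3] delta [-0.8 -1.2 -3.1]
```

Emit:
drive_tool(deltas=[[255, 0.004, -0.001, -0.001, 0, 0, 0], [255, 0.0055, -0.002, -0.001, 0, 0, 0], [255, 0.0055, -0.006, -0.001, 0, 0, 0], [255, 0.0055, -0.014, -0.001, 0, 0, 0], [255, 0.0055, -0.022, -0.001, 0, 0, 0], [255, 0.0055, -0.03, -0.001, 0, 0, 0], [255, 0.0055, -0.038, -0.001, 0, 0, 0], [255, 0.0055, -0.044, -0.001, 0, 0, 0], [255, 0.0055, -0.047, -0.001, 0, 0, 0], [255, 0.0055, -0.047, -0.001, 0, 0, 0]])

```text
time: 8.0
tool_pos: [562.5, 17.6, 55.6]
tcp_rot: [178.7, 89.9, 9.7]
ft_force: [-0.3, 0.4, 6.0]
finger_gap: 0.0
```

Emit:
drive_tool(deltas=[[255, -0.002, 0, 0, 0, 0, 0], [255, -0.006, 0, 0, 0, 0, 0], [255, -0.01, 0, 0, 0, 0, 0], [255, -0.012, 0, 0, 0, 0, 0], [255, -0.012, 0.004, 0, 0, 0, 0], [255, -0.012, 0.012, 0, 0, 0, 0], [255, -0.012, 0.019, 0, 0, 0, 0], [255, -0.01, 0.023, 0, 0, 0, 0], [255, -0.007, 0.023, 0, 0, 0, 0], [255, -0.006, 0.023, 0, 0, 0, 0]])

```text
time: 8.83
tool_pos: [565.9, -6.7, 59.9]
tcp_rot: [-21.6, 89.9, 169.3]
ft_force: [-1.0, 1.3, -0.6]
finger_gap: 0.1
```

Run:
```python
from tin2 import *
s=snapshot("side"); pickle.dump(s,open("side6.pkl","wb")); v,_=fit(s,(565,7,10))
rel(np.array([v[0],v[1],60])-12*d)
```

```text
tin [565.5   7.1] yaw-pad -2.1 pad xy 5.3 -68.5 cost 614.0
t 8.8833 pos [565.7  -6.4  59.8] yaw -79.05 gap 0.06471728022355075 F [-0.7 -0.  -0.2] delta [-0.2 -1.3 -2.4]
```

Emit:
drive_tool(deltas=[[255, 0.004, -0.001, -0.001, 0, 0, 0], [255, 0.006, -0.002, -0.001, 0, 0, 0], [255, 0.006, -0.006, -0.001, 0, 0, 0], [255, 0.006, -0.014, -0.001, 0, 0, 0], [255, 0.006, -0.022, -0.001, 0, 0, 0], [255, 0.006, -0.03, -0.001, 0, 0, 0], [255, 0.006, -0.038, -0.001, 0, 0, 0], [255, 0.006, -0.044, -0.001, 0, 0, 0], [255, 0.006, -0.047, -0.001, 0, 0, 0], [255, 0.006, -0.047, -0.001, 0, 0, 0]])

```text
time: 9.72
tool_pos: [558.9, 41.2, 55.5]
tcp_rot: [-180.0, 89.9, 11.1]
ft_force: [-0.1, 1.1, 6.1]
finger_gap: 0.3
```

Emit:
drive_tool(deltas=[[255, -0.002, 0, 0, 0, 0, 0], [255, -0.006, 0, 0, 0, 0, 0], [255, -0.01, 0, 0, 0, 0, 0], [255, -0.012, 0, 0, 0, 0, 0], [255, -0.012, 0.004, 0, 0, 0, 0], [255, -0.012, 0.012, 0, 0, 0, 0], [255, -0.012, 0.019, 0, 0, 0, 0], [255, -0.01, 0.023, 0, 0, 0, 0], [255, -0.007, 0.023, 0, 0, 0, 0], [255, -0.006, 0.023, 0, 0, 0, 0]])

```text
time: 10.55
tool_pos: [562.3, 17.1, 60.0]
tcp_rot: [-18.3, 89.9, 172.6]
ft_force: [0.6, 0.5, -0.4]
finger_gap: -0.3
```

Run:
```python
from tin2 import *
s=snapshot("side"); pickle.dump(s,open("side7.pkl","wb")); v,_=fit(s,(561,30,10))
rel(np.array([v[0],v[1],60])-12*d)
```

```text
tin [560.5  29.7] yaw-pad -2.4 pad xy 5.1 -45.4 cost 600.0
t 10.6 pos [562.1  17.4  59.8] yaw -79.05 gap -0.18773570822003088 F [-1.   0.4  0.1] delta [-0.2 -0.3 -0.7]
```

Emit:
drive_tool(deltas=[[255, 0.004, 0, 0, 0, 0, 0], [255, 0.006, -0.001, 0, 0, 0, 0], [255, 0.006, -0.005, 0, 0, 0, 0], [255, 0.006, -0.013, 0, 0, 0, 0], [255, 0.006, -0.021, 0, 0, 0, 0], [255, 0.006, -0.029, 0, 0, 0, 0], [255, 0.006, -0.037, -0.001, 0, 0, 0], [255, 0.006, -0.043, -0.001, 0, 0, 0], [255, 0.006, -0.046, -0.001, 0, 0, 0], [255, 0.006, -0.046, -0.001, 0, 0, 0]])

```text
time: 11.43
tool_pos: [554.7, 64.0, 55.4]
tcp_rot: [-57.6, 90.0, 133.4]
ft_force: [-4.3, -0.5, 8.4]
finger_gap: -0.1
```

Emit:
drive_tool(deltas=[[255, -0.002, 0, 0, 0, 0, 0], [255, -0.006, 0, 0, 0, 0, 0], [255, -0.01, 0, 0, 0, 0, 0], [255, -0.012, 0, 0, 0, 0, 0], [255, -0.012, 0.004, 0, 0, 0, 0], [255, -0.012, 0.012, 0, 0, 0, 0], [255, -0.012, 0.019, 0, 0, 0, 0], [255, -0.01, 0.023, 0, 0, 0, 0], [255, -0.007, 0.023, 0, 0, 0, 0], [255, -0.006, 0.023, 0, 0, 0, 0]])

```text
time: 12.27
tool_pos: [558.9, 39.8, 59.9]
tcp_rot: [-18.7, 89.9, 172.2]
ft_force: [0.4, -0.2, -0.9]
finger_gap: -0.3
```

Run:
```python
from tin2 import *
s=snapshot("side"); pickle.dump(s,open("side8.pkl","wb")); v,dd=fit(s,(556,53,10)); cv2.imwrite("pics/f8.png",dd)
rel(np.array([v[0],v[1],60])-12*d)
```

```text
tin [556.7  52.1] yaw-pad -1.8 pad xy 6.1 -22.7 cost 589.0
t 12.3167 pos [558.7  40.1  59.8] yaw -79.05 gap -0.05125152468380745 F [-0.8 -1.6  0.3] delta [-0.2 -0.2 -0.3]
```

View pics/f8.png

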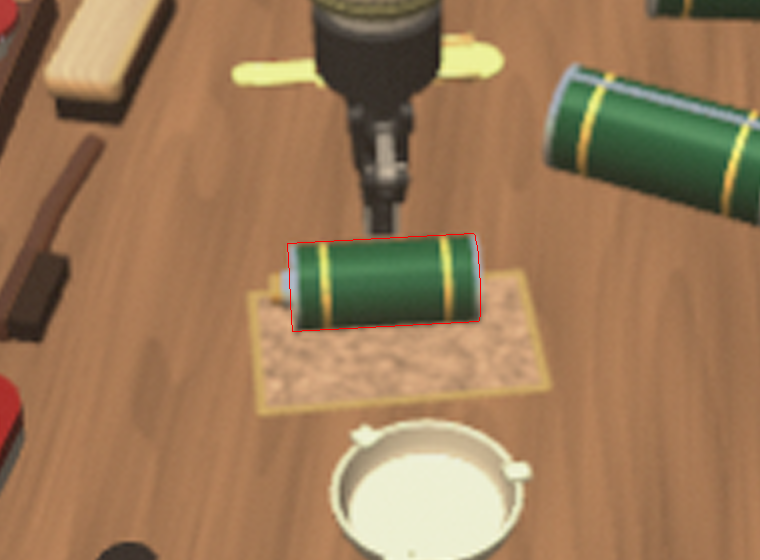

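Emit:
drive_tool(deltas=[[255, 0.004, 0, 0, 0, 0, 0], [255, 0.006, -0.001, 0, 0, 0, 0], [255, 0.006, -0.005, 0, 0, 0, 0], [255, 0.006, -0.012, 0, 0, 0, 0], [255, 0.006, -0.02, 0, 0, 0, 0], [255, 0.006, -0.028, 0, 0, 0, 0], [255, 0.006, -0.036, -0.001, 0, 0, 0], [255, 0.006, -0.043, -0.001, 0, 0, 0], [255, 0.006, -0.047, -0.001, 0, 0, 0], [255, 0.006, -0.047, -0.001, 0, 0, 0]])

```text
time: 13.15
tool_pos: [551.0, 88.0, 55.4]
tcp_rot: [-64.8, 90.0, 126.3]
ft_force: [-4.3, -0.6, 8.8]
finger_gap: -0.2
```

Emit:
drive_tool(deltas=[[255, 0, 0, 0, 0, 0, 0], [255, -0.002, 0, 0, 0, 0, 0], [255, -0.006, 0, 0, 0, 0, 0], [255, -0.01, 0, 0, 0, 0, 0], [255, -0.02, 0, 0, 0, 0, 0], [255, -0.04, 0, 0, 0, 0, 0], [255, -0.065, 0, 0, 0, 0, 0], [255, -0.09, 0.01, 0, 0, 0, 0], [255, -0.11, 0.03, 0, 0, 0, 0], [255, -0.12, 0.04, 0, 0, 0, 0]])

```text
time: 13.98
tool_pos: [560.9, 46.2, 179.2]
tcp_rot: [162.1, 89.7, -6.9]
ft_force: [0.1, -0.7, 0.6]
finger_gap: -0.2
```

Run:
```python
from tin2 import *
s=snapshot("side"); pickle.dump(s,open("side9.pkl","wb")); v,dd=fit(s,(552,74,10)); cv2.imwrite("pics/f9.png",dd)
rel(np.array([v[0],v[1],60])-12*d)
```

```text
tin [553.1  75.9] yaw-pad -2.4 pad xy 7.5 1.3 cost 923.0
t 14.0333 pos [561.7  44.9 180.1] yaw -79.09 gap 0.23640233477950356 F [ 0.3 -1.7  2.5] delta [120.  -20.4   3.4]
```

View pics/f9.png

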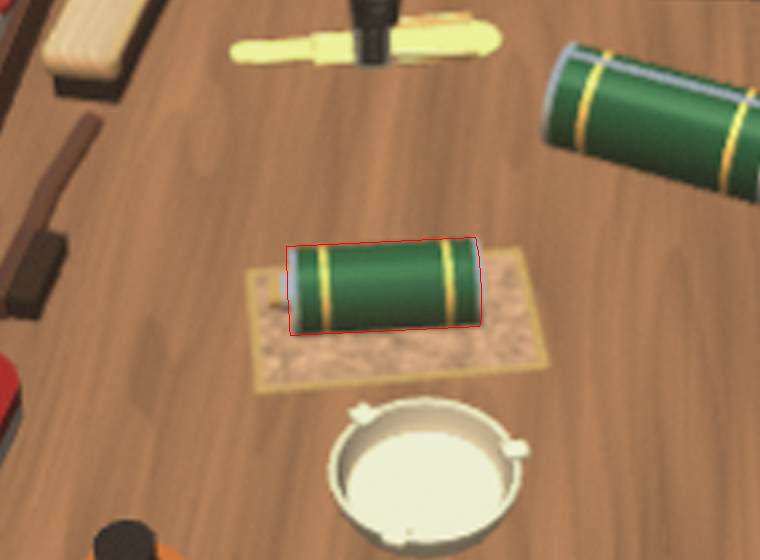

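Side view: the tin sits mid-pad at about (+7.5, +1), 2.4° off square. I'll clear the hand and check from the top.

Emit:
drive_tool(deltas=[[255, -0.01, 0.02, 0, 0, 0, 0], [255, -0.02, 0.05, 0, 0, 0, 0], [255, -0.03, 0.08, 0, 0, 0, 0], [255, -0.04, 0.11, 0.01, 0, 0, 0], [255, -0.05, 0.14, 0.02, 0, 0, 0], [255, -0.05, 0.17, 0.03, 0, 0, 0], [255, -0.05, 0.2, 0.04, 0, 0, 0], [255, -0.05, 0.22, 0.05, 0, 0, 0], [255, -0.05, 0.23, 0.05, 0, 0, 0], [255, -0.05, 0.23, 0.05, 0, 0, 0]])

```text
time: 14.87
tool_pos: [553.2, -189.6, 223.6]
tcp_rot: [-28.6, 89.9, 162.2]
ft_force: [-0.0, 0.8, 0.1]
finger_gap: 0.1
```

Run:
```python
from tin2 import *
from bench import sense
s=snapshot("top"); v,dd=fit(s,(552,74,10)); cv2.imwrite("pics/f10.png",dd); cv2.imwrite("pics/top10.png",s["frame"])
s2=snapshot("side"); fit(s2,(552,74,10))
a=pickle.load(open("side0.pkl","rb"))["frame"]
m=cv2.absdiff(a,s2["frame"]).max(2)
for n,(x0,y0,x1,y1) in dict(ashtray=(300,268,360,292),horn=(275,150,355,172),polish=(190,235,232,275),welt=(215,178,252,235),shine=(232,130,270,178),dye=(352,315,392,368)).items(): print(n,"changed px",(m[y0:y1,x0:x1]>40).sum())
print(sense()["time"],sense()["ft_force"].round(1))
```

```text
tin [553.1  74.4] yaw-pad -2.9 pad xy 7.2 -0.1 cost 988.0
tin [552.6  75.8] yaw-pad -3.2 pad xy 7.1 1.3 cost 888.0
ashtray changed px 0
horn changed px 0
polish changed px 0
welt changed px 0
shine changed px 0
dye changed px 0
14.9667 [ 0.6  0.2 -0.2]
```

View pics/f10.png

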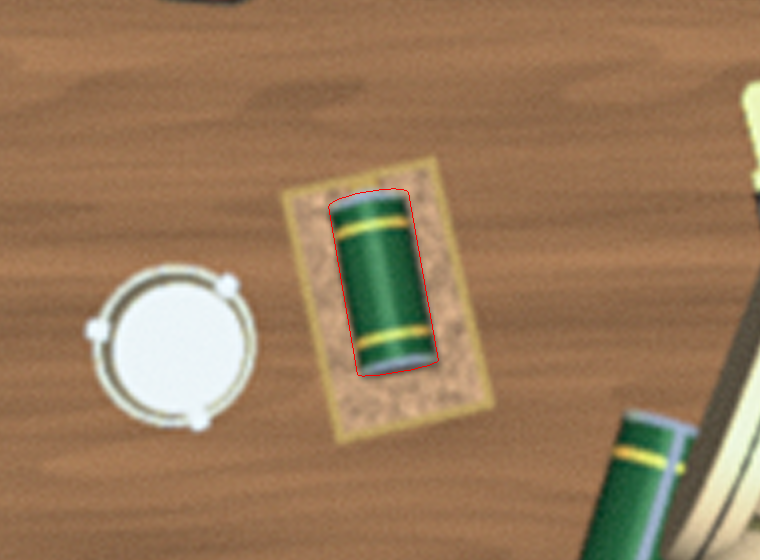

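View pics/top10.png

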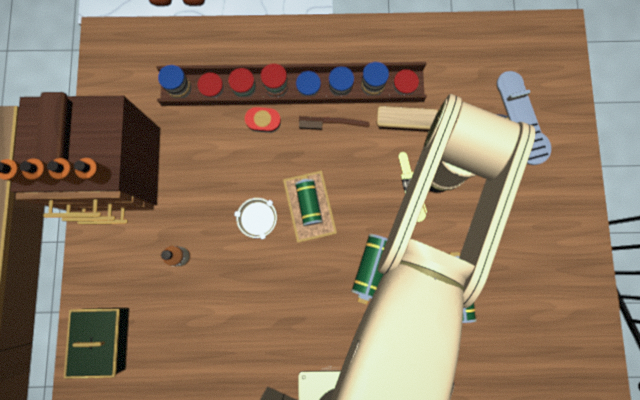

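The top view shows the tin at (308,202), within the pad at (310,207). Both cameras agree, the bystanders haven't moved, and the hand is clear.

```bash
python3 -c "
from bench import hand_in; print(hand_in())"
```

```text
the job is handed in; nothing more can be done
None
```

I rolled the small oil tin (118 x 56 mm) onto the cork pad with six strokes of the shut fingertips on its top. I lifted off between strokes, then withdrew the hand and handed the job in at about 15 s. No verdict was reported.

- **Position:** in the last pictures both cameras put the tin's centre about 7 mm along the pad (limit 26) and within 1.5 mm of its middle in the rolling direction (limit 20).
- **Squareness:** the tin's axis is about 3° from the pad's long direction (limit about 11°).
- **At rest:** the side-camera fits, 0.9 s apart, agree to within 1 mm, so the tin was lying still.
- **Bystanders:** comparing the side pictures from before and after showed no change around any of the six.
- **Hand:** it stood clear at 224 mm height, with force readings at noise level.
- **Disagreements:** the two cameras differed by about 3 mm on the pad's middle and 1.4 mm on the tin's final place, both small against the limits. A first rough fit of the tin was about 7 mm off, so I replaced it with a better outline fit before the second stroke.

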